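Fit the last tongued board of the tube deck

ROBOT

A 6-joint arm with a two-finger parallel gripper is mounted at the origin on the work surface. World frame = base frame: x ahead of the robot, y to its left, z up, the work surface at z = 0. Lengths are in m, angles in rad, forces in N, time in s.
With the tool pointing down it reaches from about 0.325 to 0.925 m from the base axis. Payload 3.1 kg.
Tool frame: the origin (TCP) lies at the very end of the fingers, on their centre line; the grasp point (between the pads) lies tcp_to_grasp behind it (tcp_to_grasp is the distance from the TCP to the grasp point, in m); z points along the fingers, x is the direction in which the jaws open and shut, and the axes are right-handed (so a half turn about z gives the same grasp; the last joint's range is limited). The gripper opens to 85 mm and grips with 20 to 120 N. Pads are 22 mm wide; open, the fingers measure 114 mm over their backs; the gripper's body (76 mm by 85 mm) begins 54 mm behind the grasp point. The pads swing forward as they close: fully open they stand 13 mm farther back than shut.
Start: joints at [1.175, 0.217, 1.613, -0, 1.311, -0.112], TCP at [0.175, 0.6, 0.231] pointing down, gripper open.
Joint ranges: [-2.75, 2.75], [-0.78, 2.1], [0.31, 2.55], [-1.13, 4.27], [0.13, 2.63], [-2.58, 2.58]. Speed limits (rad/s): [2.79, 2.79, 3.14, 3.14, 3.14, 3.14].

INTERFACE

Orientations are given as a unit quaternion [x, y, z, w].
In Python, from workcell import sense, get_image, camera_params, hand_in, tcp_to_grasp gives the robot as it stands. The module is installed in compiled form; this text tells all that it offers.
- The arm moves only by the tool play_rows, never from a script. Its argument "deltas" is a list of rows, each a list of 2 entries, a list of its own where there are three numbers: the shift along the tool's x, y, z in mm, then the turn about the tool's z in degrees. In form: [[[dx, dy, dz], roll], ...]. A call has 1 to 20 rows; each row is the pose to reach, as a shift and turn from the pose commanded when the call began, along the tool's axes at that moment; what a row does not reach only later rows make up. A row lasts 1/8 s, in which the tool goes at most 62.5 mm and 10.7 degrees, less where a joint would pass 70% of its speed; a pose out of reach is approached as far as the arm can. A call with a gripper value outside its range is refused whole. "gripper" is the finger opening in mm, from 0 to 85.4, set as the call begins (left out, the last holds). The fingers move at their own pace and stop on an object; "squeeze" is the grip in N (left out, the last holds). Time passes only in rows, so rows that repeat a pose let the fingers close. It gives the time, the measured TCP pose, the force and the opening at its end, in the units of the state.
- sense(): the state, without advancing time (a new reading comes with each control period).
- get_image(name): name is "side" or "top" or "wrist"; returns (picture, depth): 384x512x3 uint8, red, green, blue; 384x512 float32, m along the optical axis (not along the pixel's ray), 0 where there is no reading.
- camera_params(name): a dict with "fov_y" (degrees; the focal length in pixels is half the picture's height over the tangent of half this angle, whatever the lens; pixels are square), "cx", "cy" (the principal point, pixels), "k1" (the pictures are not rectified: a ray, as slopes to the right and down, at radius r is drawn at 1 + k1 r^2 times it, then the intrinsics apply), "xyz" and "attitude" of the camera in the world. Camera axes: x right, y down, z forward; pixel columns grow to the right and rows downward; lengths in m; the calibration is good to about 2 mm. A picture is of the moment at which its call begins: read the wrist's pose just before it. camera_params takes no time and is no camera call; for the wrist camera it gives the pose at the moment of the call.
- hand_in(): hands the job in, once; it reports no verdict.
The state is a dict: "time_s": time; "joint_positions": joint angles; "dq": joint speeds; "effort": joint torques, N m; "tcp_pos": TCP position; "tool_rot": TCP orientation; "force": force on the tool from outside, world axes, zero at the start; "ft_torque": the same for the moment, N m; "gripper_width": opening from 0.0 (shut) to 1.0 (fully open).
Only numpy, scipy, OpenCV 4.12 (cv2) and the standard library are available. Lean on these libraries where they do the work, as an engineer would, in place of code of your own. Each camera call takes 0.05 s, during which the arm holds its last target. There are 200 camera calls.

TASK

Fit the loose white board that has a tongue along one edge into the open bay of the tube deck: angle its tongue down into the groove of the rail, then lower the opposite edge and press it down until the sprung catch snaps over it, and leave the board lying flat in the bay. The groove is not exactly where it measures, so feel for it. Work gently: the rail is a delicate sprung strip that must not be pushed back by 3 mm (about 6 N), and nothing should be pressed on the deck with over 25 N; leave everything else where it stands.

Things in the scene. Friction and masses are not known exactly. Their poses are not given: they have to be found in the camera images.
- board: The tongued board, white plastic, 0.15 to 0.23 kg, lying flat, tongue towards the robot. Origin: centre of its underside. x runs from the tongue (-x) to the square edge (+x), z up. 130 mm long in x with the tongue, 110 mm wide in y, 9 mm thick; a grip rib stands on top at x = 0. From the rib to the square edge the top is clear for pressing.
- board_grip (a point): Centre of the board's upright grip rib, 24 mm above the underside, over the board's origin; axes as the board's. The rib runs along y: 14 mm thick in x, 60 mm long in y, from 9 to 39 mm above the underside.
- tongue_tip (a point): Middle of the lower edge of the tongue's tip, at x = -65 mm, z = 0 of the board; axes as the board's. The tongue is the lowest 4.5 mm of the thickness and sticks out 9 mm (x = -65 to -56 mm) over the full width.
- deck: The tube deck, fixed: grey tray 250 x 210 mm, white side boards (tops at 29 mm) beside the open bay, 125 mm apart. Origin: on the table under the bay's nominal centre; x runs from the grooved rail (-x, nearest the robot) to the catch (+x), z up. Floor, rail and catch are one aluminium insert set, unmeasured, up to 16 mm either way along x from the nominal place given here.
- bay_floor (a point): Nominal centre of the bay's floor, 20 mm above the table, axes as the deck's. Low stop wall at the +x end: nominal face at x = +66.5 mm, 9.5 mm high. With the board home its underside is on the floor, its origin within 18 mm of this point in x, with 3 mm of play in x.
- groove (a point): Nominal middle of the groove's mouth at floor level, in the rail's lip face, at x = -57.5 mm of the deck (truly up to 16 mm off along x); axes as the deck's. The groove opens to +x, is 10.5 mm deep in x and 7 mm high from the floor up; the lip over it is 3 mm thick. The tongue goes in at up to 25 degrees.
- rail (a joint): The grooved rail is a sprung strip across the whole bay: m, 0 = at rest, grows as it is pushed back towards -x, away from the bay. It gives 1 mm per 2 N (no preload); pushing it back 3 mm or more (about 6.5 N) bends it. Joint value is relative to the insert, so it tells contact, not where the rail is.
- catch (a joint): Sprung steel catch at the bay's +x end, m: 0 = out at rest, to 0.009 pushed back to +x. The nose, 60 mm wide, stands 5 mm in over the bay from the stop wall, underside 10.5 mm above the floor; from 13 to 23 mm its face slopes back, 65 degrees from level. Pressing the board's edge down (some 6 to 15 N) pushes it back (spring 2 to 4 N) until it snaps over the board.
- plain_board: A spare board like the other but without tongue (112 x 110 mm), square on all edges; not to be used; it lies beyond the deck and the tongued board, farthest from the robot. Origin: centre of its underside.
- tube_rack: White rack full of lilac-capped tubes, 90 x 153 mm, 95 mm high. Bystander; origin: centre of its underside.
- tube_tray: Low red tray 90 x 130 mm, 30 mm high, with lying tubes. Bystander; origin: centre of its underside.
- sharps_tub: Round red tub, 140 mm across, 124 mm high. Bystander; origin: centre of its underside.
- glove_box: Cardboard box 125 x 235 x 75 mm. Bystander; origin: centre of its underside.
- tape_roll: Small tape roll, 38 mm across, 18 mm high, on the deck's +y side board. Bystander; origin: centre of its underside.
- cup: Lidded sample cup, 48 mm across, 58 mm high, standing beside the board. Bystander; origin: centre of its underside.
- spray: White bottle, 56 mm across, 150 mm high. Bystander; origin: centre of its underside.
Things that resemble listed ones, but are neither listed nor needed, are in the scene too. Leave any black or pink look-alike of the board alone.

How it is judged:
On the way:
1. the board's tongue is held down at the groove with the opposite edge raised (tongue tip within 24 mm of its nominal home, low in the bay, board at 6 to 35 degrees) (x of tongue_tip in the frame of deck between -0.089 and -0.041 m and z of tongue_tip in the frame of deck between 0.015 and 0.0255 m and angle between board_grip's own z axis and vertical between 0.1 and 0.61 rad and angle between the y axis of board and the y axis of deck, either way round below 0.15 rad), for 0.1 s.
At the end, for the whole second after the job is handed in: The tongued board lies flat on the bay's floor (within 1.7 degrees, height within 2.2 mm), tongue in the groove at the rail end, inside the bay (18.5 mm along, 12 mm across), the catch sprung back out over its edge (within 1.5 mm), released and at rest (z of board_grip in the frame of deck between 0.0415 and 0.0462 m and angle between board_grip's own z axis and vertical below 0.03 rad and x of board_grip in the frame of deck between -0.0185 and 0.0185 m and x of tongue_tip in the frame of deck below -0.045 m and y of board_grip in the frame of deck between -0.012 and 0.012 m and angle between the x axis of board and the x axis of deck, either way round below 0.12 rad and value of joint catch below 0.0015 m and linear speed of board below 0.01 m/s); the robot touches nothing.
It fails at once if the grooved rail is pushed back by more than 3.3 mm (value of joint rail above 0.0033 m).
It fails at once if the board is pushed against the deck with more than 40 N (contact force between board and deck above 40 N).
It fails at once if a bystander is moved by more than 20 mm (distance of any of plain_board, tube_rack, tube_tray, sharps_tub, glove_box, tape_roll, cup, spray from where it was at the start of the episode above 0.02 m).
It also fails if it takes over 64 s, if anything falls off the work surface, if the arm or the gripper's body presses on something with over 40 N, if the wrist force passes 120 N, or if a joint passes its speed limit or range.

## Working session

There is one attempt and no reset: what is moved stays moved. The work goes in short steps, Python scripts to look and compute and a tool call to move; the robot and the scene stay as the last step left them, time stands still between calls to the robot, and variables do not carry over. Pictures are saved under pics/ and viewed, about 8 in all and at most 12, crops included, and the job is handed in when it is done.

Besides the shell and the picture viewer there is one more tool, called after ">>>" as name(argument=value, ...) on one line, values as JSON. play_rows: Moves the arm, as the interface text tells. Its arguments: {"type":"object","properties":{"deltas":{"type":"array"},"gripper":{"type":"number"},"squeeze":{"type":"number"}},"required":["deltas"]}

```bash
mkdir -p pics; cat > h.py <<'E'
import numpy as np, cv2
from workcell import *
from scipy.spatial.transform import Rotation as R
def rotm(a):
    a=np.array(a,float)
    return a if a.shape==(3,3) else R.from_quat(a).as_matrix()
def cloud(name):
    p=camera_params(name); im,d=get_image(name)
    f=192/np.tan(np.radians(p['fov_y'])/2)
    K=np.array([[f,0,p['cx']],[0,f,p['cy']],[0,0,1]])
    v,u=np.mgrid[0:384,0:512].astype(np.float32)
    q=cv2.undistortPoints(np.stack([u.ravel(),v.ravel()],1)[:,None],K,np.array([p['k1'],0,0,0.]))[:,0]
    c=np.c_[q,np.ones(len(q))]*d.reshape(-1,1)
    w=c@rotm(p['attitude']).T+p['xyz']
    w=w.reshape(384,512,3); w[d==0]=np.nan
    return im,w
def save(n,im): cv2.imwrite('pics/'+n+'.png',cv2.cvtColor(im,cv2.COLOR_RGB2BGR))
E
python3 - <<'E'
from h import *
print(sense(),tcp_to_grasp)
for n in ('top','side','wrist'): print(n,camera_params(n))
im,w=cloud('top'); np.savez('top',im=im,w=w); save('top',cv2.resize(im,(768,576)))
im,w=cloud('side'); np.savez('side',im=im,w=w); save('side',cv2.resize(im,(768,576)))
E
```

```text
{'time_s': 0.0, 'joint_positions': array([ 1.17478688e+00,  2.17750695e-01,  1.61499141e+00, -1.94431309e-05,
        1.31131691e+00, -1.12190598e-01]), 'dq': array([-3.29021315e-04,  4.97963776e-04,  2.38845724e-05,  2.30056426e-04,
        6.00860489e-04,  1.29959929e-03]), 'effort': array([-6.05838723e-04, -3.96851027e+01, -3.03849864e+01, -2.02061492e-04,
        9.77209071e-03, -3.70662860e-06]), 'tcp_pos': array([0.17466313, 0.59921187, 0.22994053]), 'tool_rot': array([ 8.00005311e-01,  5.99991652e-01, -1.05842921e-03,  6.32893668e-04]), 'force': array([ 0.2163438 , -0.58796202, -0.23354173]), 'ft_torque': array([ 0.0132879 , -0.04574297, -0.02150145]), 'gripper_width': 0.998318709220012} 0.0187
top {'fov_y': 46.38778150641158, 'cx': 261.88868043038167, 'cy': 189.22161742221672, 'k1': -0.17912548433276912, 'xyz': array([4.35571871e-01, 1.50765941e-03, 1.55192101e+00]), 'attitude': array([-0.70346303,  0.70992176, -0.0250759 ,  0.0228488 ])}
side {'fov_y': 55.98182678188252, 'cx': 255.42673418485808, 'cy': 196.22799356624054, 'k1': -0.019981345076040494, 'xyz': array([0.42235011, 0.75550477, 0.75864463]), 'attitude': array([-0.07602885,  0.91169765, -0.40270229,  0.02928959])}
wrist {'fov_y': 64.07886582977952, 'cx': 249.4438868304184, 'cy': 193.4887146381182, 'k1': -0.058660285080391075, 'xyz': array([0.0947494 , 0.62264548, 0.37284947]), 'attitude': array([0.78915264, 0.59216539, 0.09709731, 0.13095941])}
```

View pics/top.png

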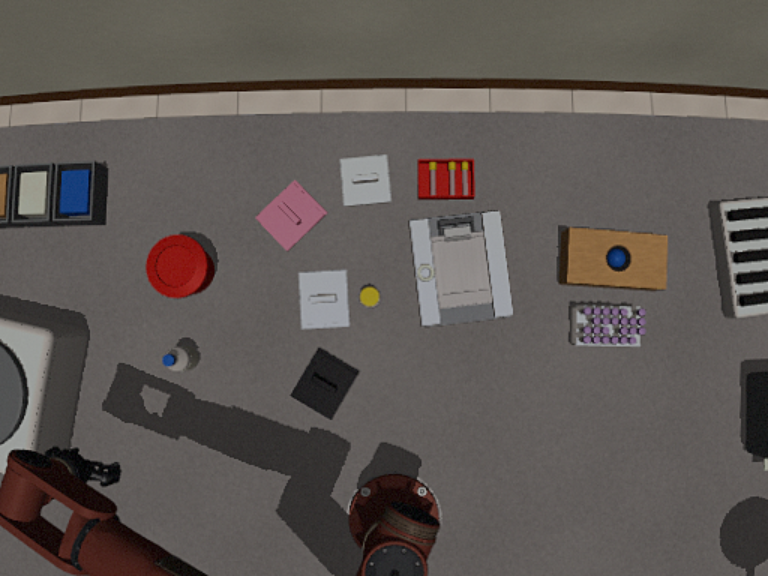

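The view shows the deck at (460,268), the cup at (370,297) and the tape roll at (425,272). Candidate boards are white (324,298), white (366,180), pink (291,215) and black (325,383). The near white one fits: it is white and 130 mm long, while the far one is the square spare. I'll confirm in a crop.

```bash
python3 - <<'E'
from h import *
z=np.load('top.npz'); im,w=z['im'],z['w']
z2=np.load('side.npz'); ims,ws=z2['im'],z2['w']
a=cv2.resize(im[170:230,185:255],(490,420),interpolation=cv2.INTER_CUBIC)
b=cv2.resize(im[130:225,262:350],(390,420),interpolation=cv2.INTER_CUBIC)
save('crop',cv2.resize(np.hstack([a,b]),(800,382)))
def px(u,v): return w[int(v/1.5),int(u/1.5)]
for n,c in dict(board=(324,298),rib=(322,298),cup=(370,297),deckL=(424,300),deckR=(497,270),floor=(460,270),rail=(467,298),tape=(425,272),spare=(366,195)).items(): print(n,px(*c).round(4))
white=(im.min(2)>150)
x,y,zz=w[...,0],w[...,1],w[...,2]
def rect(m,n):
    p=w[m][:,:2].astype(np.float32)
    r=cv2.minAreaRect((p*1000).astype(np.float32)); print(n,m.sum(),r)
v,u=np.mgrid[0:384,0:512]
def box(u0,u1,v0,v1): return (u>=u0/1.5)&(u<=u1/1.5)&(v>=v0/1.5)&(v<=v1/1.5)
rect(box(290,355,262,335)&(zz>0.004)&(zz<.016)&white,'board')
rect(box(290,355,262,335)&(zz>0.025),'rib')
rect(box(330,400,145,215)&(zz>0.004)&(zz<.016)&white,'spare')
rect(box(400,520,200,335)&(zz>0.008)&(zz<.035),'deck')
rect(box(400,440,210,335)&(zz>0.022)&(zz<.033)&white,'left side')
rect(box(480,520,200,325)&(zz>0.022)&(zz<.033)&white,'right side')
E
```

```text
board [0.5099 0.1519 0.0388]
rib [0.5096 0.1579 0.0468]
cup [0.5082 0.0497 0.055 ]
deckL [ 0.5015 -0.0718  0.03  ]
deckR [ 0.5683 -0.2406  0.0313]
floor [ 0.5702 -0.156   0.0175]
rail [ 0.5076 -0.1713  0.0262]
tape [ 0.5665 -0.0761  0.0284]
spare [0.7479 0.0567 0.0108]
board 836 ((507.24700927734375, 156.75222778320312), (126.31613159179688, 105.20928955078125), 2.432035446166992)
rib 72 ((506.5553894042969, 155.7925262451172), (13.787286758422852, 54.92958068847656), 0.884005069732666)
spare 723 ((785.3381958007812, 59.41392135620117), (111.61740112304688, 105.54853820800781), 4.955509662628174)
deck 4031 ((584.728271484375, -156.92889404296875), (285.8883361816406, 267.29498291015625), 0.8965862393379211)
left side 565 ((566.3856811523438, -76.13333129882812), (239.20751953125, 37.920860290527344), 6.16316032409668)
right side 707 ((585.2931518554688, -242.19134521484375), (237.70248413085938, 41.448699951171875), 6.197388172149658)
```

View pics/crop.png

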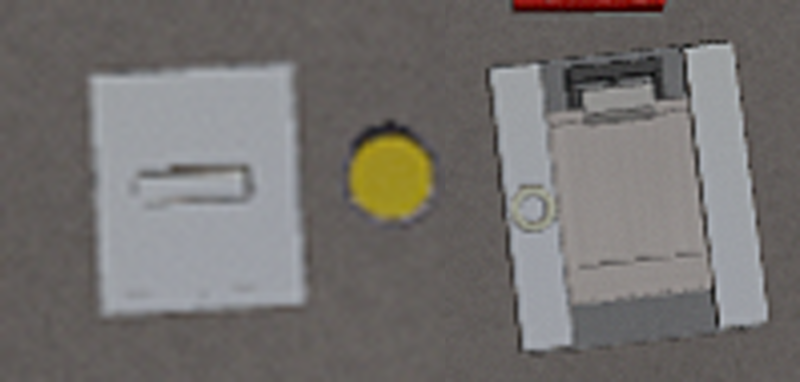

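View pics/side.png

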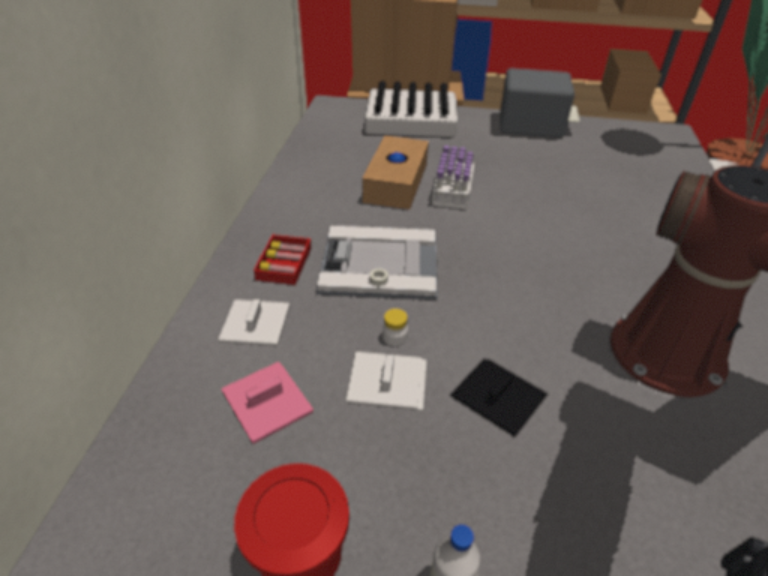

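The near board is the tongued one: dark tongue marks along its robot-side edge and about 126 x 105 mm measured, against 112 x 106 mm for the spare. I'm moving in for a close look at it.

>>> play_rows(deltas=[[[-20,24,-10],-2],[[-60,71,-20],-5],[[-100,119,-20],-8],[[-140,166,-20],-10],[[-180,214,-20],-12],[[-220,261,-20],-14],[[-260,309,-20],-16],[[-300,356,-20],-18],[[-330,392,-20],-18.7],[[-343,407,-20],-18.7],[[-343,407,-20],-18.7],[[-343,407,-20],-18.7]], gripper=80)

```text
time_s: 1.6
tcp_pos: [0.469, 0.1573, 0.2509]
tool_rot: [0.692, 0.722, -0.0, -0.001]
force: [-0.2, -0.1, -0.1]
gripper_width: 0.939
```

```bash
cat >> h.py <<'E'
def st():
    s=sense(); T=R.from_quat(s['tool_rot']).as_matrix()
    print('t',round(s['time_s'],2),'tcp',s['tcp_pos'].round(4),'xang',round(np.degrees(np.arctan2(T[1,0],T[0,0])),2),'tz',T[:,2].round(4),'F',s['force'].round(2),'M',s['ft_torque'].round(3),'w',round(s['gripper_width']*85.4,1))
    return s,T
def rect(w,m,n):
    p=(w[m][:,:2]*1000).astype(np.float32)
    # trim outliers
    r=cv2.minAreaRect(p); print(n,m.sum(),np.round(r[0],1),np.round(r[1],1),round(r[2],2),'z',np.nanmedian(w[m][:,2]).round(4)); return r
E
python3 - <<'E'
from h import *
st(); im,w=cloud('wrist'); np.savez('wb',im=im,w=w); save('wb',im)
x,y,z=w[...,0],w[...,1],w[...,2]
near=(abs(x-.507)<.09)&(abs(y-.156)<.075)
wh=im.min(2)>120
rect(w,near&wh&(z>.006)&(z<.013),'boardtop')
rect(w,near&(z>.003)&(z<.013)&(im.min(2)>100),'board')
rect(w,near&(z>.034)&(z<.045),'ribtop')
print([(h,(near&(z>h-.001)&(z<h+.001)).sum()) for h in np.arange(0,.045,.002).round(3)])
E
```

```text
t 1.6 tcp [0.469  0.1573 0.2509] xang 92.46 tz [-1.2e-03  4.0e-04 -1.0e+00] F [-0.19 -0.09 -0.06] M [ 0.007  0.007 -0.008] w 80.2
boardtop 1814 [507.  156.9] [130.7 110.3] 2.9 z 0.0093
board 4086 [507.  156.9] [130.7 110.3] 2.9 z 0.0093
ribtop 567 [506.6 157.4] [14.7 59.3] 1.83 z 0.0392
[(np.float64(0.0), np.int64(4902)), (np.float64(0.002), np.int64(1214)), (np.float64(0.004), np.int64(380)), (np.float64(0.006), np.int64(265)), (np.float64(0.008), np.int64(2098)), (np.float64(0.01), np.int64(4313)), (np.float64(0.012), np.int64(88)), (np.float64(0.014), np.int64(21)), (np.float64(0.016), np.int64(24)), (np.float64(0.018), np.int64(15)), (np.float64(0.02), np.int64(27)), (np.float64(0.022), np.int64(9)), (np.float64(0.024), np.int64(38)), (np.float64(0.026), np.int64(9)), (np.float64(0.028), np.int64(34)), (np.float64(0.03), np.int64(10)), (np.float64(0.032), np.int64(37)), (np.float64(0.034), np.int64(13)), (np.float64(0.036), np.int64(40)), (np.float64(0.038), np.int64(194)), (np.float64(0.04), np.int64(322)), (np.float64(0.042), np.int64(5)), (np.float64(0.044), np.int64(0))]
```

View pics/wb.png

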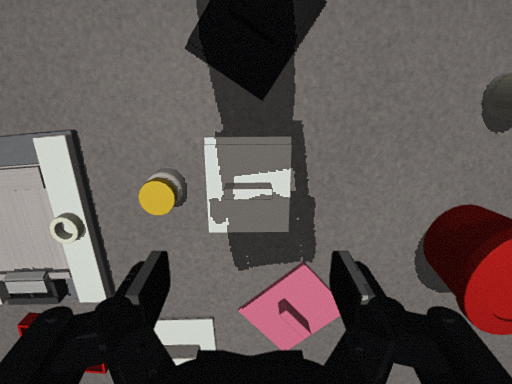

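The wrist view shows the board at about (248,185), with its tongue step line at v≈143 on the robot side and the cup beside it at (158,195). Next, a close look at the deck.

>>> play_rows(deltas=[[[-30,5,0],-1],[[-85,14,0],-2],[[-140,23,0],-3],[[-195,32,0],-3.8],[[-250,41,0],-3.8],[[-300,49,0],-3.8],[[-318,52,0],-3.8],[[-318,52,0],-3.8],[[-318,52,0],-3.8]])

```text
time_s: 2.78
tcp_pos: [0.5349, -0.1568, 0.2511]
tool_rot: [0.667, 0.745, 0.0, -0.001]
force: [0.3, -0.4, 0.3]
gripper_width: 0.939
```

```bash
python3 - <<'E'
from h import *
st(); im,w=cloud('wrist'); np.savez('wd',im=im,w=w); save('wd',im)
x,y,z=w[...,0],w[...,1],w[...,2]
near=(abs(x-.576)<.16)&(abs(y+.159)<.14)
wh=(im.min(2)>60)
L=rect(w,near&(z>.026)&(z<.032)&(y>-.115)&(abs(im[...,0].astype(int)-im[...,2])<30)&(y>-.13),'L')
Rr=rect(w,near&(z>.026)&(z<.032)&(y<-.20),'R')
# profile along deck x in deck frame guess
c=(np.array(L[0])+np.array(Rr[0]))/2000; d=np.array(L[0])-np.array(Rr[0]); yaw=np.arctan2(-d[0],d[1]); print('c',c,'yaw',np.degrees(yaw),np.linalg.norm(d))
ex=np.array([np.cos(yaw),np.sin(yaw)]);ey=np.array([-ex[1],ex[0]])
X=(w[...,:2]-c)@ex; Y=(w[...,:2]-c)@ey
for yl in (-.045,0,.045):
  print('Y',yl)
  print(' '.join(f'{int(round(a*1000))}:{np.nanmedian(z[(abs(Y-yl)<.012)&(abs(X-a)<.001)])*1000:.0f}' for a in np.arange(-.126,.127,.002) if ((abs(Y-yl)<.012)&(abs(X-a)<.001)).sum()>2))
E
```

```text
t 2.77 tcp [ 0.5349 -0.1568  0.2511] xang 96.35 tz [-6.0e-04  1.2e-03 -1.0e+00] F [ 0.33 -0.44  0.32] M [0.053 0.025 0.019] w 80.2
L 5874 [567.8 -84.7] [243.   70.7] 3.28 z 0.0294
R 6775 [ 583.  -227.8] [240.4  72.5] 5.68 z 0.0294
c [ 0.57539059 -0.15623674] yaw 6.0552824488077555 143.9546425776158
Y -0.045
-126:1 -124:13 -122:14 -120:14 -118:15 -116:14 -114:14 -112:14 -110:15 -108:15 -106:14 -104:14 -102:14 -100:14 -98:14 -96:14 -94:14 -92:14 -90:14 -88:14 -86:21 -84:30 -82:30 -80:30 -78:30 -76:30 -74:30 -72:30 -70:30 -68:30 -66:30 -64:30 -62:30 -60:30 -58:327 -56:328 -54:313 -52:312 -50:315 -48:308 -46:311 -44:314 -42:314 -40:314 -38:314 -36:314 -34:315 -32:293 -30:291 -28:21 -26:21 -24:20 -22:20 -20:20 -18:21 -16:20 -14:21 -12:20 -10:20 -8:20 -6:20 -4:20 -2:20 0:20 2:21 4:20 6:20 8:20 10:21 12:20 14:20 16:21 18:20 20:20 22:21 24:21 26:20 28:21 30:20 32:21 34:21 36:20 38:20 40:20 42:20 44:21 46:20 48:21 50:20 52:20 54:21 56:20 58:20 60:21 62:21 64:20 66:21 68:25 70:30 72:30 74:30 76:30 78:32 80:38 82:39 84:38 86:38 88:15 90:15 92:16 94:15 96:15 98:16 100:15 102:32 104:16 106:41 108
[... 1017 characters left out ...]
15 -86:23 -84:30 -82:30 -80:31 -78:30 -76:30 -74:30 -72:30 -70:30 -68:30 -66:31 -64:30 -62:30 -60:31 -58:330 -56:330 -54:312 -52:299 -50:293 -48:288 -46:297 -44:291 -42:295 -40:291 -38:291 -36:285 -34:292 -32:281 -30:270 -28:20 -26:20 -24:20 -22:20 -20:21 -18:20 -16:21 -14:20 -12:21 -10:20 -8:21 -6:20 -4:21 -2:20 0:21 2:20 4:21 6:20 8:20 10:20 12:20 14:20 16:20 18:21 20:20 22:21 24:20 26:20 28:20 30:20 32:21 34:20 36:20 38:21 40:20 42:21 44:20 46:21 48:21 50:20 52:20 54:21 56:20 58:20 60:21 62:20 64:21 66:21 68:25 70:30 72:30 74:30 76:30 78:32 80:39 82:38 84:38 86:15 88:15 90:15 92:15 94:15 96:15 98:14 100:15 102:15 104:15 106:15 108:15 110:15 112:15 114:14 116:15 118:14 120:15 122:14 124:15
```

View pics/wd.png

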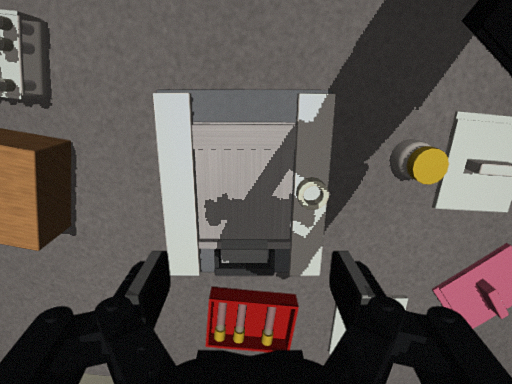

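The wrist view shows the bay with the rail's lip line at v≈125–150 (top, robot side), the catch at (245,255) and the tape roll at (313,192). I'll refine the deck frame and the insert edges from this same data.

```bash
python3 - <<'E'
from h import *
q=np.load('wd.npz'); im,w=q['im'],q['w']; z=w[...,2]
yaw=np.radians(6.05); c=np.array([.5754,-.1562])
for it in range(3):
  ex=np.array([np.cos(yaw),np.sin(yaw)]);ey=np.array([-ex[1],ex[0]])
  X=(w[...,:2]-c)@ex; Y=(w[...,:2]-c)@ey
  m=(z>.026)&(z<.033)&(abs(X)<.14)
  L=rect(w,m&(Y>.066)&(Y<.12),'L'); Q=rect(w,m&(Y<-.066)&(Y>-.12),'R')
  fit=lambda s:[np.nanmedian(Y[m&(abs(X-a)<.002)&(s*Y>.05)&(s*Y<.12)]) for a in np.arange(-.06,.06,.01)]
  d=np.array(L[0])-np.array(Q[0])
  c=(np.array(L[0])+Q[0])/2000; yaw=np.radians((L[2]+Q[2])/2 if L[2]<45 else (L[2]+Q[2])/2-90)
  print(c,np.degrees(yaw))
ex=np.array([np.cos(yaw),np.sin(yaw)]);ey=np.array([-ex[1],ex[0]])
X=(w[...,:2]-c)@ex; Y=(w[...,:2]-c)@ey
mid=abs(Y)<.055
# lateral inner edges
for s in (1,-1):
  e=[]
  for a in np.arange(-.03,.05,.005):
    k=(abs(X-a)<.0025)&(s*Y>.04)&(s*Y<.1)&(z>.027)&(z<.033); e.append(np.nanpercentile(s*Y[k],1) if k.sum()>5 else np.nan)
  print('inner edge',s,np.round(np.array(e)*1000,1))
for yl in np.arange(-.05,.051,.0125):
  k=(abs(Y-yl)<.006)
  lip=X[k&(z>.027)&(z<.034)&(X<-.03)&(X>-.09)].max(); st_=X[k&(z>.027)&(z<.034)&(X>.05)&(X<.08)]
  rb=X[k&(z>.027)&(z<.034)&(X<-.03)].min()
  nose=X[k&(z>.029)&(z<.05)&(X>.05)&(X<.09)]
  print(round(yl*1e3,1),'rail back',round(rb*1e3,1),'lip',round(lip*1e3,1),'wall/nose',np.round(np.percentile(nose,2)*1e3,1) if len(nose) else None)
E
```

```text
L 4640 [566.9 -72.2] [242.6  36.9] 6.05 z 0.0294
R 5965 [ 584.4 -243. ] [240.4  42.5] 6.05 z 0.0293
[ 0.5756756  -0.15758041] 6.052929162979126
L 4825 [567.  -72.9] [242.6  38.3] 6.05 z 0.0294
R 5742 [ 584.5 -243.7] [240.4  41.1] 6.05 z 0.0293
[ 0.57574942 -0.15827978] 6.054092645645142
L 4921 [567.  -73.2] [242.6  39. ] 6.06 z 0.0294
R 5644 [ 584.6 -244. ] [240.4  40.4] 6.05 z 0.0293
[ 0.57578653 -0.1586259 ] 6.053124666213989
inner edge 1 [62.7 62.8 62.9 62.4 62.3 62.4 62.8 63.  62.6 62.9 62.5 62.8 63.1 63.3
 62.6 62.6]
inner edge -1 [62.9 63.  63.2 63.5 62.8 62.9 63.  63.3 63.4 62.7 62.9 63.1 63.5 63.4
 62.9 62.9]
-50.0 rail back -85.5 lip -57.1 wall/nose 68.0
-37.5 rail back -85.3 lip -57.1 wall/nose 67.8
-25.0 rail back -85.3 lip -57.3 wall/nose 62.7
-12.5 rail back -85.3 lip -57.1 wall/nose 62.4
-0.0 rail back -84.7 lip -57.2 wall/nose 62.4
12.5 rail back -84.8 lip -57.5 wall/nose 62.4
25.0 rail back -84.8 lip -57.4 wall/nose 62.3
37.5 rail back -85.0 lip -57.3 wall/nose 67.5
50.0 rail back -85.0 lip -57.6 wall/nose 67.4
```

Deck centre is (0.5758, -0.1588) with yaw 6.05°. The lip face measures about X=-57.3 mm and the stop wall about +67.6 mm. The tool can't tilt, so I'll grip the rib by its ends with the jaws along y. I can then pivot the board about the jaw axis by lowering its square edge onto the catch top.

>>> play_rows(deltas=[[[30,1,0],1],[[85,2,0],2],[[140,3,0],3],[[195,5,0],3.45],[[250,6,0],3.45],[[300,7,0],3.45],[[315,7,10],3.45],[[315,7,50],3.45],[[315,7,100],3.45],[[315,7,145],3.45],[[315,7,165],3.45],[[315,7,170],3.45],[[315,7,170],3.45]])

```text
time_s: 4.45
tcp_pos: [0.5079, 0.1552, 0.0815]
tool_rot: [0.69, 0.724, 0.0, 0.0]
force: [0.3, -0.5, 0.4]
gripper_width: 0.935
```

```bash
python3 - <<'E'
from h import *
s,T=st(); p=s['tcp_pos']; d=np.array([.507,.157,.016])-p; print((T.T@d*1000).round(1))
E
```

```text
t 4.45 tcp [0.5079 0.1552 0.0815] xang 92.8 tz [ 2.e-04 -1.e-04 -1.e+00] F [ 0.26 -0.47  0.36] M [-0.014 -0.008 -0.014] w 79.9
[ 1.9 -0.9 65.5]
```

>>> play_rows(deltas=[[[2,-1,15],0],[[2,-1,35],0],[[2,-1,50],0],[[2,-1,58],0],[[2,-1,62],0],[[2,-1,65],0],[[2,-1,65],0]])

```text
time_s: 5.32
tcp_pos: [0.507, 0.1571, 0.0165]
tool_rot: [0.69, 0.724, 0.0, 0.0]
force: [0.5, -0.1, -1.2]
gripper_width: 0.936
```

>>> play_rows(deltas=[[[0,0,0],0],[[0,0,0],0],[[0,0,0],0],[[0,0,0],0],[[0,0,0],0],[[0,0,0],0]], gripper=50, squeeze=25)

```text
time_s: 6.08
tcp_pos: [0.5073, 0.1571, 0.0169]
tool_rot: [0.69, 0.724, 0.0, 0.0]
force: [-0.9, -0.3, 5.3]
gripper_width: 0.695
```

>>> play_rows(deltas=[[[0,0,-3],0],[[0,0,-8],0],[[0,0,-20],0],[[0,0,-40],0],[[0,0,-65],0],[[0,0,-90],0],[[0,0,-105],0],[[0,0,-110],0],[[0,0,-110],0]])

```text
time_s: 7.2
tcp_pos: [0.5065, 0.1571, 0.1261]
tool_rot: [0.69, 0.724, -0.0, -0.0]
force: [-0.3, -0.4, -1.5]
gripper_width: 0.697
```

```bash
python3 - <<'E'
from h import *
s,T=st(); im,w=cloud('wrist'); im2,w2=cloud('side'); save('held',np.hstack([im2[90:330,80:340],im[72:312,100:400]]))
E
```

```text
t 7.2 tcp [0.5065 0.1571 0.1261] xang 92.79 tz [-3.e-04 -0.e+00 -1.e+00] F [-0.33 -0.39 -1.49] M [-0.029  0.009 -0.04 ] w 59.5
```

View pics/held.png

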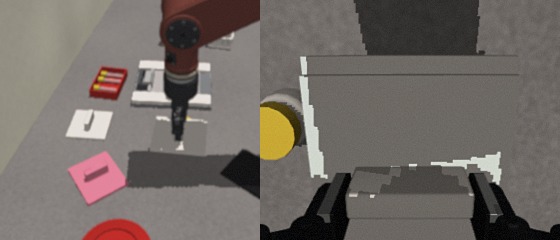

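The board is held by the rib ends (opening 59.5 mm) and looks level. I'll fit its plane now as the reference for measuring tilt.

```bash
cat >> h.py <<'E'
def boardfit(lo=-.05,hi=.03):
    """board top plane in TCP-based tool frame: prints tilt (positive = tool +y edge up), height of top at tcp vs TCP, tongue end y"""
    s,T=st(); im,w=cloud('wrist'); q=(w-s['tcp_pos'])@T  # tool coords, z down
    a,b,c=q[...,0],q[...,1],q[...,2]
    ok=(abs(a)<.05)&(b>-.085)&(b<-.012)&(c>-.03)&(c<.05)&np.isfinite(c)
    P=q[ok]
    for _ in range(6):
        A=np.c_[P[:,0],P[:,1],np.ones(len(P))]; k=np.linalg.lstsq(A,P[:,2],rcond=None)[0]
        r=P[:,2]-A@k; P=P[abs(r)<max(.0012,1.5*np.median(abs(r)))]
    th=np.degrees(np.arctan(-k[1])); print('n',len(P),'pitch(+y edge up)',th.round(2),'rollx',np.degrees(np.arctan(k[0])).round(2),'top below TCP mm at y=0',(k[2]*1000).round(1),'ymin of top',(np.percentile(P[:,1],.5)*1000).round(1))
    return q,k,im
E
python3 -c "
from h import *
boardfit()"
```

```text
t 7.3 tcp [0.5059 0.1569 0.1252] xang 92.79 tz [-2.1e-03 -4.0e-04 -1.0e+00] F [-0.75 -0.07 -2.49] M [ 0.001 -0.021  0.023] w 59.4
n 11492 pitch(+y edge up) 1.22 rollx -0.02 top below TCP mm at y=0 7.0 ymin of top -56.3
```

>>> play_rows(deltas=[[[-12,3,0],-1],[[-36,8,0],-2],[[-72,15,0],-3],[[-110,24,0],-3.26],[[-148,32,0],-3.26],[[-186,40,0],-3.26],[[-224,48,0],-3.26],[[-262,56,0],-3.26],[[-292,62,0],-3.26],[[-310,66,0],-3.26],[[-318,68,0],-3.26],[[-318,68,12],-3.26],[[-318,68,30],-3.26],[[-318,68,45],-3.26],[[-318,68,52],-3.26],[[-318,68,55],-3.26],[[-318,68,55],-3.26]])

```text
time_s: 9.48
tcp_pos: [0.5904, -0.1572, 0.0714]
tool_rot: [0.669, 0.743, 0.0, 0.0]
force: [-0.4, -0.0, -1.6]
gripper_width: 0.699
```

```bash
cat >> h.py <<'E'
C=np.array([.5758,-.1588]); YAW=np.radians(6.05)
def deck(s):
    d=s['tcp_pos'][:2]-C; return np.array([d[0]*np.cos(YAW)+d[1]*np.sin(YAW),-d[0]*np.sin(YAW)+d[1]*np.cos(YAW)])*1000
E
python3 -c "
from h import *
boardfit(); print(deck(sense()))"
```

```text
t 9.47 tcp [ 0.5904 -0.1572  0.0714] xang 96.05 tz [ 3.e-04 -1.e-04 -1.e+00] F [-0.36 -0.03 -1.65] M [ 0.029 -0.021  0.026] w 59.7
n 9801 pitch(+y edge up) 1.95 rollx -0.01 top below TCP mm at y=0 6.7 ymin of top -56.6
[14.93890051 -0.14185036]
```

>>> play_rows(deltas=[[[0,0,5],0],[[0,0,10],0],[[0,0,13],0],[[0,0,15],0],[[0,0,16.5],0],[[0,0,18],0],[[0,0,18],0]])

```text
time_s: 10.4
tcp_pos: [0.5901, -0.1573, 0.0534]
tool_rot: [0.669, 0.743, -0.0, -0.0]
force: [-4.7, 0.7, 3.9]
gripper_width: 0.7
```

```bash
python3 -c "
from h import *
boardfit(); print(deck(sense()))"
```

```text
t 10.4 tcp [ 0.5901 -0.1573  0.0534] xang 96.05 tz [-2.e-04 -2.e-04 -1.e+00] F [-4.66  0.66  3.94] M [0.137 0.245 0.035] w 59.8
n 11250 pitch(+y edge up) 13.83 rollx -0.04 top below TCP mm at y=0 4.1 ymin of top -83.1
[14.37542904 -0.0160714 ]
```

```bash
sed -i 's/(b>-.085)&(b<-.012)/(b>-.052)\&(b<-.012)/' h.py; python3 -c "
from h import *
q,k,im=boardfit(); print(deck(sense()))
for y in range(-100,0,4):
  m=(abs(q[...,0])<.025)&(abs(q[...,1]*1000-y)<1); print(y,(np.nanmedian(q[m][:,2])*1000).round(1),end='; ')
im2,w2=get_image('side'); save('s2',cv2.resize(im2[120:220,180:320],(700,500),interpolation=2))
"
```

```text
t 10.45 tcp [ 0.5901 -0.1573  0.0534] xang 96.05 tz [-2.e-04 -1.e-04 -1.e+00] F [-2.68 -0.95  4.71] M [0.029 0.292 0.035] w 59.7
n 13055 pitch(+y edge up) 6.4 rollx -0.06 top below TCP mm at y=0 7.4 ymin of top -51.8
[14.39029337 -0.03643867]
-100 24.7; -96 23.2; -92 23.2; -88 23.2; -84 23.1; -80 23.0; -76 23.1; -72 23.2; -68 33.3; -64 33.2; -60 18.9; -56 18.2; -52 13.3; -48 12.8; -44 12.3; -40 12.0; -36 11.4; -32 11.1; -28 10.6; -24 10.1; -20 9.7; -16 -78.7; -12 -80.7; -8 -16.7; -4 -21.9;
```

View pics/s2.png

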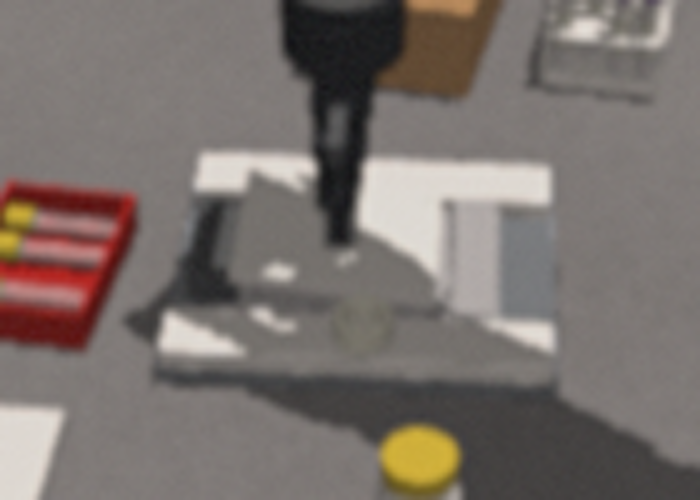

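The side view shows the board tilted in the bay, tongue end low on the right (rail side), square edge resting on the catch at the left. The fit gives 6.4° with the edge at about 44 mm, which agrees. I'll lower it until the tongue is near the floor.

>>> play_rows(deltas=[[[0,0,1.5],0],[[0,0,3],0],[[0,0,4],0],[[0,0,4.5],0],[[0,0,4.5],0]])

```text
time_s: 11.18
tcp_pos: [0.5899, -0.1572, 0.0486]
tool_rot: [0.669, 0.743, -0.0, -0.0]
force: [-4.5, -1.3, 2.8]
gripper_width: 0.696
```

```bash
python3 -c "
from h import *
q,k,im=boardfit(); print(deck(sense()))
for y in range(-80,-10,2):
  m=(abs(q[...,0])<.025)&(abs(q[...,1]*1000-y)<1); print(y,(np.nanmedian(q[m][:,2])*1000).round(1),end='; ')
"
```

```text
t 11.18 tcp [ 0.5899 -0.1572  0.0486] xang 96.05 tz [-6.e-04  0.e+00 -1.e+00] F [-4.55 -1.26  2.82] M [-0.062  0.413 -0.068] w 59.4
n 11765 pitch(+y edge up) 11.53 rollx -0.09 top below TCP mm at y=0 7.3 ymin of top -50.9
[14.23235985  0.07742371]
-80 18.3; -78 18.3; -76 18.3; -74 18.4; -72 18.5; -70 28.4; -68 28.3; -66 28.5; -64 28.3; -62 28.3; -60 28.4; -58 23.9; -56 23.1; -54 22.6; -52 22.2; -50 17.6; -48 16.9; -46 16.5; -44 16.1; -42 15.7; -40 15.5; -38 15.1; -36 14.6; -34 14.1; -32 13.8; -30 13.5; -28 13.1; -26 12.6; -24 12.4; -22 11.9; -20 11.4; -18 -82.8; -16 -78.7; -14 10.2; -12 -80.7;
```

Pitch is 11.5°, the tip is about on the floor, and tip X≈-45 is still ahead of the lip. I'll slide towards the rail in small, force-checked steps.

>>> play_rows(deltas=[[[0,-1,-0.3],0],[[0,-3,-0.3],0],[[0,-5,-0.3],0],[[0,-7,-0.3],0],[[0,-9,-0.3],0],[[0,-10,-0.3],0],[[0,-10,-0.3],0]])

```text
time_s: 12.1
tcp_pos: [0.5799, -0.1581, 0.0487]
tool_rot: [0.669, 0.743, -0.0, -0.0]
force: [0.1, 0.4, -1.9]
gripper_width: 0.694
```

```bash
cat >> h.py <<'E'
def prof(q,a=-80,b=-10):
    for y in range(a,b,2):
        m=(abs(q[...,0])<.025)&(abs(q[...,1]*1000-y)<1); print(y,(np.nanmedian(q[m][:,2])*1000).round(1),end='; ')
    print()
E
python3 -c "
from h import *
q,k,im=boardfit(); print(deck(sense())); prof(q,-70,-30)
"
```

```text
t 12.1 tcp [ 0.5799 -0.1581  0.0487] xang 96.05 tz [-7.e-04  4.e-04 -1.e+00] F [ 0.07  0.36 -1.95] M [0.005 0.037 0.026] w 59.3
n 12068 pitch(+y edge up) 10.64 rollx -0.07 top below TCP mm at y=0 7.3 ymin of top -51.0
[4.15845652 0.29191263]
-70 18.6; -68 18.5; -66 18.6; -64 18.5; -62 18.6; -60 27.4; -58 22.7; -56 22.2; -54 21.9; -52 21.4; -50 16.7; -48 16.3; -46 15.8; -44 15.5; -42 15.1; -40 14.7; -38 14.4; -36 14.0; -34 13.7; -32 13.3;
```

>>> play_rows(deltas=[[[0,0,0.5],0],[[0,0,1.0],0],[[0,-1,1.0],0],[[0,-2,1.0],0],[[0,-3,1.0],0],[[0,-4,1.0],0],[[0,-4,1.0],0]])

```text
time_s: 13.02
tcp_pos: [0.5759, -0.1587, 0.0479]
tool_rot: [0.669, 0.743, -0.0, -0.0]
force: [-0.0, -0.5, -1.2]
gripper_width: 0.695
```

```bash
python3 -c "
from h import *
q,k,im=boardfit(); print(deck(sense())); prof(q,-70,-30)
"
```

```text
t 13.03 tcp [ 0.5759 -0.1587  0.0479] xang 96.04 tz [-6.e-04  1.e-04 -1.e+00] F [-0.04 -0.46 -1.21] M [-0.044 -0.001 -0.001] w 59.4
n 12066 pitch(+y edge up) 10.64 rollx -0.06 top below TCP mm at y=0 7.3 ymin of top -51.0
[0.18169451 0.10550446]
-70 17.8; -68 17.7; -66 17.8; -64 17.7; -62 17.6; -60 17.7; -58 17.8; -56 22.2; -54 21.9; -52 21.3; -50 16.8; -48 16.2; -46 15.9; -44 15.5; -42 15.1; -40 14.8; -38 14.5; -36 14.1; -34 13.7; -32 13.2;
```

The tip has gone under the lip with no force. Continuing.

>>> play_rows(deltas=[[[0,-1,0],0],[[0,-2,0],0],[[0,-3,0],0],[[0,-4,0],0],[[0,-4,0],0]])

```text
time_s: 13.7
tcp_pos: [0.5721, -0.1591, 0.048]
tool_rot: [0.669, 0.743, -0.0, -0.0]
force: [-0.0, 0.4, -1.8]
gripper_width: 0.696
```

```bash
python3 -c "
from h import *
q,k,im=boardfit(); print(deck(sense())); prof(q,-70,-30)
"
```

```text
t 13.7 tcp [ 0.5721 -0.1591  0.048 ] xang 96.05 tz [-1.e-04  0.e+00 -1.e+00] F [-0.01  0.36 -1.78] M [-0.05   0.021  0.052] w 59.5
n 12077 pitch(+y edge up) 10.56 rollx -0.06 top below TCP mm at y=0 7.3 ymin of top -51.0
[-3.58829566  0.08400209]
-70 17.8; -68 17.8; -66 17.9; -64 17.9; -62 17.9; -60 17.8; -58 17.8; -56 17.8; -54 17.8; -52 21.2; -50 16.7; -48 16.2; -46 15.8; -44 15.4; -42 15.0; -40 14.7; -38 14.4; -36 14.1; -34 13.6; -32 13.3;
```

>>> play_rows(deltas=[[[0,-0.7,0],0],[[0,-1.4,0],0],[[0,-2,0],0],[[0,-2,0],0]])

```text
time_s: 14.25
tcp_pos: [0.5703, -0.1593, 0.0481]
tool_rot: [0.669, 0.743, 0.0, 0.0]
force: [-0.5, 0.7, -1.9]
gripper_width: 0.695
```

```bash
python3 -c "
from h import *
q,k,im=boardfit(); print(deck(sense())); prof(q,-62,-40)
"
```

```text
t 14.25 tcp [ 0.5703 -0.1593  0.0481] xang 96.05 tz [ 1.e-04 -0.e+00 -1.e+00] F [-0.54  0.69 -1.86] M [-0.008  0.003 -0.018] w 59.4
n 12872 pitch(+y edge up) 10.32 rollx -0.05 top below TCP mm at y=0 7.5 ymin of top -51.9
[-5.52220249  0.0918517 ]
-62 17.9; -60 17.9; -58 17.9; -56 17.9; -54 17.8; -52 17.8; -50 16.5; -48 16.2; -46 15.9; -44 15.4; -42 15.1;
```

The tongue is in the groove up to about the step, at 10.3° tilt with no rail force. I'll release so the square edge rests on the catch slope, then go up and look.

>>> play_rows(deltas=[[[0,0,0],0],[[0,0,0],0],[[0,0,0],0],[[0,0,0],0],[[0,0,-5],0],[[0,0,-20],0],[[0,0,-50],0],[[0,0,-90],0],[[0,0,-130],0],[[0,0,-155],0],[[0,0,-160],0],[[0,0,-160],0]], gripper=74)

```text
time_s: 15.8
tcp_pos: [0.5702, -0.1592, 0.2083]
tool_rot: [0.669, 0.743, 0.0, 0.0]
force: [0.2, 0.0, -0.4]
gripper_width: 0.865
```

```bash
cat >> h.py <<'E'
def look(n):
    s,T=st(); im,w=cloud('wrist'); save(n,im); z=w[...,2]
    d=w[...,:2]-C; X=(d[...,0]*np.cos(YAW)+d[...,1]*np.sin(YAW))*1000; Y=(-d[...,0]*np.sin(YAW)+d[...,1]*np.cos(YAW))*1000
    m=(abs(Y)>32)&(abs(Y)<52)&(X>-50)&(X<55)&(z>.02)&(z<.06)
    k=np.linalg.lstsq(np.c_[X[m],Y[m],np.ones(m.sum())],z[m]*1000,rcond=None)[0]; print('pitch',np.degrees(np.arctan(k[0])),'roll',np.degrees(np.arctan(k[1])),'top z at 0',k[2])
    r=(z>k[2]/1000+.02)&(z<.08)&(abs(X)<25)&(abs(Y)<40); print('rib X',np.nanpercentile(X[r],[2,98]),'Y',np.nanpercentile(Y[r],[2,98]))
    for yl in (0,45): print(yl,' '.join(f'{a}:{np.nanmedian(z[(abs(Y-yl)<12)&(abs(X-a)<1)])*1000:.0f}' for a in list(range(-64,-46,2))+list(range(20,90,2)) if ((abs(Y-yl)<12)&(abs(X-a)<1)).sum()>2))
    return X,Y,z
E
python3 -c "
from h import *
look('rel')"
```

```text
t 15.8 tcp [ 0.5702 -0.1592  0.2083] xang 96.05 tz [ 4.e-04 -1.e-04 -1.e+00] F [ 0.21  0.04 -0.38] M [ 0.006 -0.005 -0.014] w 73.9
pitch 6.973697649566908 roll 0.021929110988839724 top z at 0 37.21171175778424
rib X [-11.72946332   1.08454233] Y [-28.30439669  28.80534655]
0 -64:30 -62:30 -60:30 -58:30 -56:30 -54:31 -52:31 -50:31 -48:32 20:40 22:40 24:40 26:40 28:41 30:41 32:41 34:41 36:42 38:42 40:42 42:42 44:43 46:43 48:43 50:44 52:43 54:44 56:44 58:44 60:44 62:45 66:41 68:43 70:42 72:42 74:43 76:43 78:43 80:43 82:43 84:43 86:43 88:43
45 -64:30 -62:30 -60:30 -58:30 -56:30 -54:31 -52:31 -50:31 -48:31 20:40 22:40 24:40 26:40 28:41 30:41 32:41 34:41 36:42 38:42 40:42 42:42 44:42 46:43 48:43 50:44 52:43 54:44 56:44 58:44 60:44 62:45 72:30 74:30 76:30 78:35 80:39 82:38 84:38 86:15 88:15
```

View pics/rel.png

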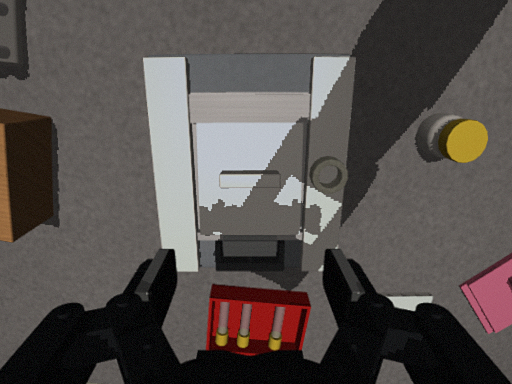

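The board lies tilted 7° with its tongue under the lip and its square edge resting on the catch slope (edge at v≈236). I'll close the fingers and press down at deck X≈46, between the rib and the square edge.

>>> play_rows(deltas=[[[0,10,0],0],[[0,35,0],0],[[0,51,10],0],[[0,51.5,50],0],[[0,51.5,95],0],[[0,51.5,130],0],[[0,51.5,148],0],[[0,51.5,155],0],[[0,51.5,157],0],[[0,51.5,157],0]], gripper=0)

```text
time_s: 17.1
tcp_pos: [0.6228, -0.1543, 0.0527]
tool_rot: [0.669, 0.743, 0.001, 0.001]
force: [0.6, -0.1, 0.4]
gripper_width: 0.001
```

>>> play_rows(deltas=[[[0,0,2],0],[[0,0,4],0],[[0,0,6],0],[[0,0,8],0],[[0,0,9],0],[[0,0,9],0]])

```text
time_s: 17.85
tcp_pos: [0.6216, -0.1539, 0.0422]
tool_rot: [0.669, 0.743, 0.0, 0.0]
force: [-0.3, -0.2, 2.4]
gripper_width: 0.002
```

```bash
python3 -c "
from h import *
s,T=st();print(deck(s))"
```

```text
t 17.85 tcp [ 0.6216 -0.1539  0.0422] xang 96.05 tz [ 1.e-04 -0.e+00 -1.e+00] F [-0.26 -0.19  2.39] M [0.065 0.022 0.02 ] w 0.2
[46.05556461  0.04641859]
```

Contact is at 42.2 mm with 2.4 N. Pressing in small steps.

>>> play_rows(deltas=[[[0,0.1,0.7],0],[[0,0.2,1.4],0],[[0,0.3,2],0],[[0,0.3,2],0]])

```text
time_s: 18.35
tcp_pos: [0.6217, -0.1538, 0.0397]
tool_rot: [0.669, 0.743, -0.0, -0.0]
force: [0.5, -0.2, 0.0]
gripper_width: 0.005
```

>>> play_rows(deltas=[[[0,0.1,0.7],0],[[0,0.2,1.4],0],[[0,0.3,2],0],[[0,0.3,2],0]])

```text
time_s: 18.85
tcp_pos: [0.6219, -0.1538, 0.0379]
tool_rot: [0.669, 0.743, -0.0, -0.0]
force: [-0.1, -0.5, 0.3]
gripper_width: -0.002
```

>>> play_rows(deltas=[[[0,0.1,0.7],0],[[0,0.2,1.4],0],[[0,0.3,2],0],[[0,0.3,2],0]])

```text
time_s: 19.35
tcp_pos: [0.6224, -0.1538, 0.036]
tool_rot: [0.669, 0.743, -0.0, -0.0]
force: [0.6, -0.8, 0.4]
gripper_width: 0.002
```

>>> play_rows(deltas=[[[0,0.1,0.7],0],[[0,0.2,1.4],0],[[0,0.3,2],0],[[0,0.3,2],0]])

```text
time_s: 19.85
tcp_pos: [0.6227, -0.1537, 0.034]
tool_rot: [0.669, 0.743, -0.0, -0.0]
force: [0.7, -0.2, -0.7]
gripper_width: -0.003
```

>>> play_rows(deltas=[[[0,0.1,0.6],0],[[0,0.2,1.2],0],[[0,0.2,1.5],0],[[0,0.2,1.5],0]])

```text
time_s: 20.35
tcp_pos: [0.6229, -0.1537, 0.0326]
tool_rot: [0.669, 0.743, 0.0, -0.0]
force: [-0.6, -0.3, -0.0]
gripper_width: 0.001
```

>>> play_rows(deltas=[[[0,0,0.5],0],[[0,0,1],0],[[0,0,1.5],0],[[0,0,1.5],0]])

```text
time_s: 20.85
tcp_pos: [0.6229, -0.1537, 0.0311]
tool_rot: [0.669, 0.743, 0.0, 0.0]
force: [-0.0, -0.6, -0.6]
gripper_width: 0.004
```

```bash
python3 -c "
from h import *
look('p1')"
```

```text
t 20.85 tcp [ 0.6229 -0.1537  0.0311] xang 96.05 tz [ 1.e-04  0.e+00 -1.e+00] F [-0.03 -0.57 -0.55] M [-0.015 -0.007  0.04 ] w 0.4
pitch 0.6227353984841756 roll 0.01862972108272485 top z at 0 30.684844524935514
rib X [-8.96501249  4.4989801 ] Y [-28.2057708   28.31697436]
0 -64:30 -62:30 -60:30 -58:30 -56:30 -54:30 -52:30 -50:30 -48:30 20:31 22:31 24:31 26:31 28:32 30:109 32:99 34:82 36:79 38:81 40:53 42:69 44:77 46:78 48:78 50:78 52:78 54:82 56:79 58:78 82:43 84:43 86:43 88:43
45 -64:30 -62:30 -60:30 -58:30 -56:30 -54:30 -52:30 -50:30 -48:30 20:31 22:31 24:31 26:31 28:31 30:31 32:31 34:107 36:106 38:104 40:104 42:103 44:101 46:102 48:32 50:32 52:32 54:88 56:31 58:31 60:31 62:31 64:31 66:28 68:29 70:30 72:30 74:30 76:30
```

The board is nearly home: pitch 0.6°, with the edge held about 1–1.5 mm high by the nose. Pressing on.

>>> play_rows(deltas=[[[0,0,0.4],0],[[0,0,0.8],0],[[0,0,1],0],[[0,0,1],0]])

```text
time_s: 21.4
tcp_pos: [0.6228, -0.1537, 0.03]
tool_rot: [0.669, 0.743, -0.0, -0.0]
force: [0.4, 0.1, -0.7]
gripper_width: -0.003
```

>>> play_rows(deltas=[[[0,0,0.3],0],[[0,0,0.7],0],[[0,0,0.7],0],[[0,0,0.7],0]])

```text
time_s: 21.9
tcp_pos: [0.6229, -0.1537, 0.0294]
tool_rot: [0.669, 0.743, -0.0, -0.0]
force: [0.7, -0.1, 0.2]
gripper_width: -0.003
```

>>> play_rows(deltas=[[[0,0,0.3],0],[[0,0,0.6],0],[[0,0,0.6],0]])

```text
time_s: 22.28
tcp_pos: [0.623, -0.1537, 0.0291]
tool_rot: [0.669, 0.743, -0.0, 0.0]
force: [-0.9, 0.3, 2.5]
gripper_width: 0.0
```

>>> play_rows(deltas=[[[0,0,0.3],0],[[0,0,0.6],0],[[0,0,0.6],0]])

```text
time_s: 22.65
tcp_pos: [0.623, -0.1538, 0.0291]
tool_rot: [0.669, 0.743, -0.0, -0.0]
force: [-1.6, 0.5, 7.0]
gripper_width: 0.005
```

```bash
python3 -c "
from h import *
look('p2')"
```

```text
t 22.65 tcp [ 0.623  -0.1538  0.0291] xang 96.05 tz [-2.e-04 -0.e+00 -1.e+00] F [-1.61  0.51  6.97] M [ 0.132  0.403 -0.06 ] w 0.4
pitch 0.04029599424571428 roll 0.021541663669987197 top z at 0 29.29579884922359
rib X [-8.03002633  5.09538156] Y [-28.05747957  28.375538  ]
0 -64:30 -62:30 -60:30 -58:30 -56:29 -54:29 -52:29 -50:29 -48:29 20:29 22:29 24:29 26:29 28:30 30:107 32:100 34:80 36:77 38:82 40:51 42:67 44:68 46:75 48:76 50:76 52:76 54:80 56:76 58:76 80:43 82:43 84:43 86:43 88:43
45 -64:30 -62:30 -60:30 -58:30 -56:29 -54:29 -52:29 -50:29 -48:29 20:29 22:29 24:29 26:29 28:29 30:29 32:30 34:105 36:104 38:102 40:102 42:101 44:100 46:99 48:30 50:30 52:29 54:87 56:29 58:29 60:29 62:29 64:29 66:28 68:28 70:30 72:30 74:30 76:29
```

The board is flat on the floor (0.04°, top at 29.3 mm). I'll lift off and check that the catch is over the edge.

>>> play_rows(deltas=[[[0,0,-3],0],[[0,0,-10],0],[[0,0,-40],0],[[0,-20,-90],0],[[0,-45,-140],0],[[0,-55,-175],0],[[0,-55,-180],0],[[0,-55,-180],0]])

```text
time_s: 23.7
tcp_pos: [0.5683, -0.1594, 0.2078]
tool_rot: [0.669, 0.743, 0.0, 0.0]
force: [-0.0, 0.5, -0.2]
gripper_width: 0.001
```

```bash
python3 -c "
from h import *
X,Y,z=look('fin')
for yl in (-20,-10,0,10,20):
  k=(abs(Y-yl)<5)&(z>.032)&(z<.05)&(X>50)&(X<90); print(yl,np.percentile(X[k],2))
im=cv2.imread('pics/fin.png'); cv2.imwrite('pics/finc.png',cv2.resize(im[50:290,130:370],(580,580),interpolation=2))
"
```

```text
t 23.7 tcp [ 0.5683 -0.1594  0.2078] xang 96.05 tz [ 2.e-04  1.e-04 -1.e+00] F [-0.04  0.5  -0.19] M [ 0.017 -0.041  0.048] w 0.1
pitch 0.04478535536638544 roll 0.02957551357318101 top z at 0 29.325188498596198
rib X [-7.95113771  5.9541502 ] Y [-28.01818247  28.61210082]
0 -64:30 -62:30 -60:30 -58:30 -56:29 -54:29 -52:29 -50:29 -48:29 20:29 22:29 24:30 26:29 28:29 30:30 32:29 34:29 36:30 38:29 40:29 42:30 44:29 46:30 48:29 50:29 52:29 54:29 56:29 58:29 60:29 62:31 64:36 66:41 68:43
45 -64:30 -62:30 -60:30 -58:30 -56:29 -54:29 -52:29 -50:29 -48:29 20:29 22:29 24:30 26:29 28:29 30:30 32:30 34:29 36:30 38:29 40:29 42:29 44:29 46:29 48:29 50:29 52:30 54:30 56:30 58:29 60:29 62:30 64:29 66:28 68:28 70:30 72:30 74:30 76:30 78:34 80:38 82:38 84:38 86:15 88:15
-20 62.164257688296274
-10 62.58063177102178
0 62.141703054301125
10 61.995139739416224
20 62.34866337931314
```

View pics/finc.png

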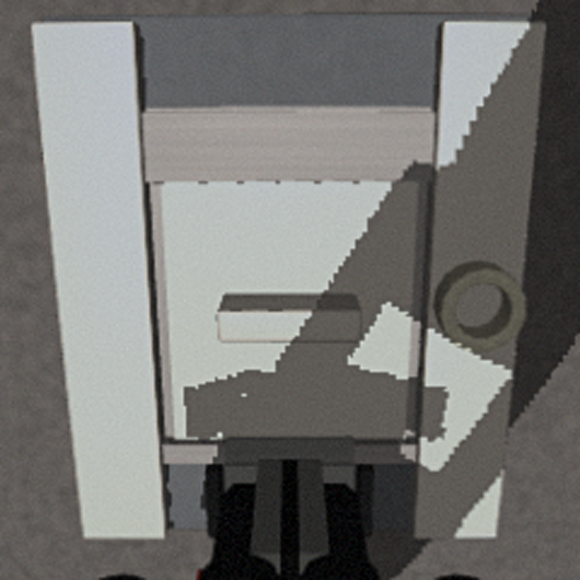

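The nose is back at its rest position (X≈62.2 mm, against 62.4 before) and overlaps the board's edge. The board is flat, the rail unmoved and the tape roll in place. Handing in.

```bash
python3 -c "
from h import *
hand_in()"
```

```text
the job is handed in; nothing more can be done
```

The white tongued board is in the bay, and I handed the job in at about 24 s. No verdict came back.

**How it was done:** the tool can't tilt, so I gripped the rib by its ends and tilted the board about 10° by resting its square edge on the catch top. I slid the tongue under the lip without any noticeable force on the rail, then released it and pressed the square edge down with closed fingers. The highest force read during the pressing was 7 N, on the floor at the end.

**Last checks:**
- **Board:** flat, pitch 0.04° and top at 29.3 mm, with the rib about 1 mm from the nominal bay centre along x and well centred across.
- **Catch:** the nose is back at its rest position (62.2 mm, against 62.4 mm before) and overlaps the board's edge.
- **Rail:** back at its starting place. While the edge was against the nose, the board's position suggested about 1 mm of pushback, within the limit.
- **Gripper and bystanders:** the gripper is clear. The tape roll still stood on its side board in the last view. I did not re-measure the other bystanders, but nothing touched them that I could tell.

**What disagreed:**
- The groove measured within 1 mm of its nominal place, so feeling for it made little difference.
- I never felt the 6 to 15 N catch resistance between readings. The board dropped most of the way after about 2.4 N.
- One early tilt fit of 13.8° was wrong because it included part of the rail. Corrected, it was 6.4°.

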